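# Catch the falling lid of the panel tester's case and set it down shut

## Robot

A 6-joint arm with a two-finger parallel gripper is mounted at the origin on the work surface. World frame = base frame: x ahead of the robot, y to its left, z up, the work surface at z = 0. Lengths are in mm, angles in rad, forces in N, time in s.
With the tool pointing down it reaches from about 350 to 775 mm from the base axis. Payload 7.3 kg.
Tool frame: the origin (TCP) lies at the very end of the fingers, on their centre line; the grasp point (between the pads) lies 19 mm behind it; z points along the fingers, y is the line along which they close (so a half turn about z gives the same grasp; the last joint's range is limited). The gripper opens to 92 mm and grips with 3 to 60 N. Pads are 19 mm wide; open, the fingers measure 130 mm over their backs; the gripper's body (75 mm by 190 mm) begins 47 mm behind the grasp point.
Start: joints at [-1.447, 0.342, 1.524, -0, 1.275, -0.146], TCP at [139.955, -506.021, 226.741] pointing down, gripper open.
Joint ranges: [-2.53, 2.53], [-0.77, 2.02], [0.04, 2.7], [-1, 4.14], [0.28, 2.66], [-3.11, 3.11]. Speed limits (rad/s): [2.57, 2.57, 3.14, 3.14, 3.14, 3.14].

## Interface

Orientations are given as [roll, pitch, yaw] about the fixed x, y, z axes, in that order (R = Rz(yaw) Ry(pitch) Rx(roll)).
In Python, from plant import bot gives the robot as it stands.
- The arm moves only by the tool send_rows, never from a script. Its argument "rows" is a list of rows, each an object of numbers: "x", "y", "z": the shift along the tool's x, y, z in units of 0.2 m (1.0 is 0.2 m); "ax", "ay", "az": the turn, a rotation vector about the tool's x, y, z in units of 60 degrees (1.0 is 60 degrees); "jaw": the opening, from -1 (shut) to 1 (fully open), so that 0 is half open. In form: [{"x": .., "y": .., "z": .., "ax": .., "ay": .., "az": .., "jaw": ..}, ...]. A call has exactly 10 rows; each row is the pose to reach, as a shift and turn from the pose commanded when the call began, along the tool's axes at that moment; what a row does not reach only later rows make up. A row lasts 1/8 s, in which the tool goes at most 62.5 mm and 10.7 degrees, less where a joint would pass 70% of its speed; a pose out of reach is approached as far as the arm can. A call with a number of a shift or a turn outside -1 to 1 is refused whole. A call with a gripper value outside its range is refused whole. The fingers move at their own pace and stop on an object; the grip force is fixed at half the most. Time passes only in rows, so rows that repeat a pose let the fingers close, or fill a call up. It gives the time, the measured TCP pose, the force, the opening and the grip force at its end, in the units of the state.
- bot.get_obs(): the state, without advancing time (a new reading comes with each control period).
- bot.capture(name): name is "scene" or "top" or "wrist"; returns (picture, depth): 480x640x3 uint8, red, green, blue; 480x640 float32, mm along the optical axis (not along the pixel's ray), 0 where there is no reading.
- bot.camera_model(name): a dict with "vertical_fov" (degrees; the focal length in pixels is half the picture's height over the tangent of half this angle, whatever the lens; pixels are square), "cx", "cy" (the principal point, pixels), "R" (3x3) and "t" (3): a world point X has camera coordinates R X + t; the wrist camera has in their place "T_tool_cam" (4x4, takes a point from camera to tool coordinates, whose origin is the TCP and whose axes are the flange's). Camera axes: x right, y down, z forward; pixel columns grow to the right and rows downward; lengths in mm; the calibration is good to about 2 mm. A picture is of the moment at which its call begins: read the wrist's pose just before it. camera_model takes no time and is no camera call.
- bot.close_job(): hands the job in; it is judged then, once.
The state is a dict: "time": time; "joint_positions": joint angles; "dq": joint speeds; "tau": joint torques, N m; "tool_pos": TCP position; "tcp_rot": TCP orientation; "contact_force": force on the tool from outside, world axes, zero at the start; "moment": the same for the moment, N m; "grip_width": finger opening in mm; "finger_force": force on a finger pad.
Only numpy, scipy, OpenCV 4.12 (cv2) and the standard library are available. Lean on these libraries where they do the work, as an engineer would, in place of code of your own. Each camera call takes 0.05 s, during which the arm holds its last target. There are 200 camera calls.

## Task

The tester's hard case stands open on the bench, its lid leaning back on its hinges. Tip the lid forward past its balance point and let it fall freely, catch it from below on a finger on its way down, and lower it gently until it is fully shut, without a slam. Never grip the lid, do not shift the case, and leave everything else on the bench where it is.

Things in the scene. Friction and masses are not known exactly. Their poses are not given: they have to be found in the camera images.
- case: The tester's carrying case, dark plastic, loose on rubber feet, 3.2 kg: lower half 170 mm deep (x), 240 wide (y), 95 high; instrument face inside 18 mm below the rim. Origin: centre of its underside, on the bench. +x points from the front (lip side, facing the robot and to its right) to the rear (hinge side), +z up. The hinge axis runs along its y at x = +87, z = 96 mm.
- lid (a joint): Lid angle about the hinge, rad: 0 shut, grows as it opens; 1.75 is the stop, where it leans back at the start. About 0.6 kg (varies). It balances near 1.35: above that it falls back, below it forward (friction may let it stand within 0.06 of balance). The hinges are damped: tipped slowly it falls from 1.2 to shut in about 2 s and, uncaught, slams at about 1 rad/s.
- lid_shell: Outer moulding of the lid: 170 by 240 mm and 32 mm deep over all when shut, with the outer 4 mm of the finger lip. Origin on the hinge axis, mid width; with the lid shut its axes are those of the case, and it turns with the lid (the free edge lies to its own -x, the outside to its own +z).
- lid_frame: Inner sealing frame of the lid, its underside when shut, with the inner 4 mm of the finger lip and a grey liner recessed 10 mm. Same origin and axes as lid_shell; the underside of the frame and lip lies in its plane z = 0.
- lip_edge (a point): Middle of the free edge of the lid's finger lip, on its underside (inner side), 197 mm from the hinge axis. The lip is a plate 100 mm wide, 8 mm thick, jutting 25 mm out from the middle of the lid's front wall: shut, it overhangs the case's front by 25 mm, its underside 96 mm above the bench with nothing under it. Axes as lid_frame.
- lip_back (a point): The same edge on the outer side of the lip, 8 mm from lip_edge: where a fingertip reaches over to draw the open lid forward. Behind it the lip is free for 25 mm down to the lid's front wall.
- screwdriver: Bystander: screwdriver 190 mm long, lying beside the left (+y) side of the case. Leave alone.
- probe: Bystander: test probe 130 mm long with a pocket clip, lying beside the right (-y) side of the case. Leave alone.
- breaker: Bystander: three-pole modular circuit breaker, 85 by 53 by 77 mm high, off the right front corner of the case. Leave alone.
- terminals: Bystander: stick of nine rail terminals, 46 by 56 by 34 mm high, behind the left rear corner of the case. Leave alone.
- contactor: Bystander: contactor, 75 by 45 by 90 mm high, to the left. Leave alone.
- main_breaker: Bystander: black moulded-case breaker, 160 by 105 by 117 mm high with its handle, far right. Leave alone.

How it is judged:
By the outcome, as a careful person would: the job done as asked, in the order asked, and still so for the second after the job is handed in, with the robot touching nothing.
It also fails if it takes over 48 s, if anything falls off the work surface, if the arm or the gripper's body presses on something with over 40 N, if the wrist force passes 120 N, or if a joint passes its speed limit or range.

## Working session

There is one attempt and no reset: what is moved stays moved. The work goes in short steps, Python scripts to look and compute and a tool call to move; the robot and the scene stay as the last step left them, time stands still between calls to the robot, and variables do not carry over. Pictures are saved under pics/ and viewed, at most 10 in all, crops included, and the job is handed in when it is done.

Besides the shell and the picture viewer there is one more tool, called after ">>>" as name(argument=value, ...), one argument or row to a line, values as JSON. send_rows: Moves the arm, as the interface text tells. Its arguments: {"type":"object","properties":{"rows":{"type":"array","items":{"type":"object","properties":{"x":{"type":"number","minimum":-1,"maximum":1},"y":{"type":"number","minimum":-1,"maximum":1},"z":{"type":"number","minimum":-1,"maximum":1},"ax":{"type":"number","minimum":-1,"maximum":1},"ay":{"type":"number","minimum":-1,"maximum":1},"az":{"type":"number","minimum":-1,"maximum":1},"jaw":{"type":"number"}}}}},"required":["rows"]}

```bash
mkdir -p pics; ls
python3 - <<'E'
from plant import bot
import cv2,numpy as np
o=bot.get_obs();print(o)
for n in("scene","top"):
    p,d=bot.capture(n);cv2.imwrite(f"pics/{n}0.png",p[:,:,::-1]);np.save(f"pics/{n}0.npy",d)
    print(n,bot.camera_model(n))
print(bot.camera_model("wrist"))
E
```

```text
pics
{'time': 0.0, 'joint_positions': array([-1.44703415e+00,  3.42751270e-01,  1.52503884e+00, -3.30704737e-05,
        1.27539664e+00, -1.46007041e-01]), 'dq': array([-3.22031217e-05,  1.18193807e-05,  1.32486969e-03, -1.21711942e-03,
        1.26061773e-03,  1.48404854e-03]), 'tau': array([ 4.07984935e-04, -4.31239879e+01, -2.44221836e+01,  7.17899948e-02,
        5.61776175e-02, -1.31488609e-04]), 'tool_pos': array([ 139.8730954 , -505.58998709,  226.02253483]), 'tcp_rot': array([-3.14001092e+00, -2.00637061e-04,  2.69778715e-01]), 'contact_force': array([0.03992779, 0.68770872, 0.06357912]), 'moment': array([-0.00626448,  0.02328881, -0.00574453]), 'finger_force': 0.0, 'grip_width': 91.84645177976233}
scene {'vertical_fov': 47.66061487569499, 'cx': 320.35805742610967, 'cy': 237.1031728353649, 'R': array([[ 0.12482904,  0.99217414,  0.00286227],
       [ 0.7972274 , -0.09858394, -0.59557508],
       [-0.59063202,  0.07662694, -0.80329455]]), 't': array([ -70.61287388, -402.44454603, 1662.66601608])}
top {'vertical_fov': 43.64701020524741, 'cx': 313.88459873239276, 'cy': 236.45049362294722, 'R': array([[-0.02157038, -0.99975716, -0.00450909],
       [-0.99509172,  0.02190497, -0.09650199],
       [ 0.09657732,  0.00240538, -0.99532258]]), 't': array([  10.42830395,  592.79527784, 1502.30797129])}
{'vertical_fov': 65.25786479619411, 'cx': 316.43833486912035, 'cy': 241.09736845777945, 'T_tool_cam': array([[-1.87444083e-04, -9.61209137e-01, -2.75820523e-01,
         7.45925978e+01],
       [ 9.99999589e-01,  6.46146226e-05, -9.04762885e-04,
         4.08485356e-01],
       [ 8.87488391e-04, -2.75820579e-01,  9.61208729e-01,
        -1.57832319e+02],
       [ 0.00000000e+00,  0.00000000e+00,  0.00000000e+00,
         1.00000000e+00]])}
```

View pics/scene0.png

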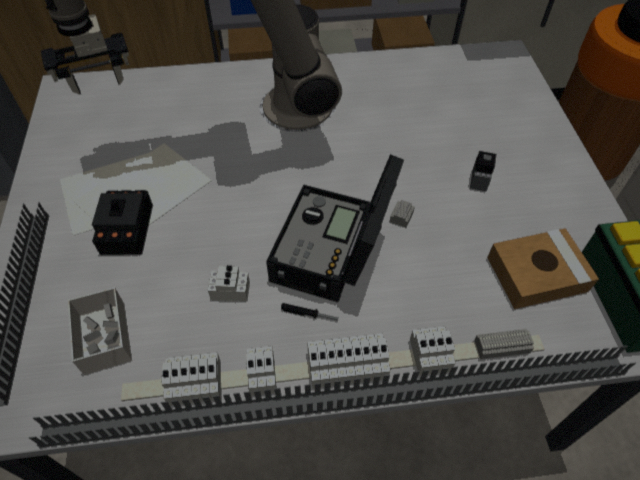

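View pics/top0.png

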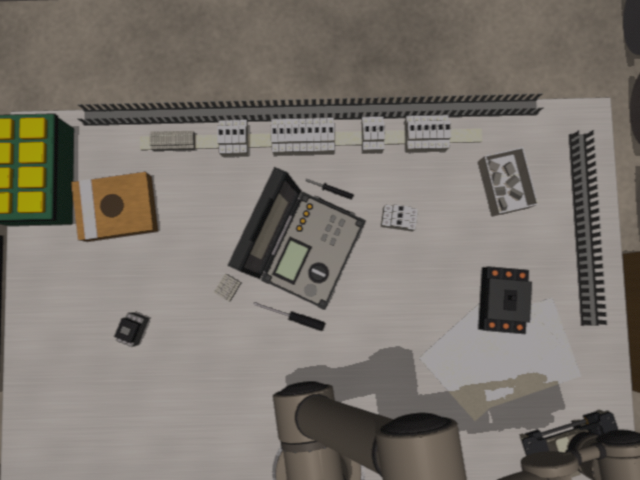

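The scene picture shows the open case around (325,240) with the lid leaning right, and the top picture shows it around (300,240) with the hinge side to the left. I'll enlarge it and compute positions.

```bash
cat > h.py <<'E'
from plant import bot
import numpy as np
def cloud(n,d):
    m=bot.camera_model(n);f=240/np.tan(np.radians(m["vertical_fov"]/2))
    v,u=np.mgrid[:480,:640]
    P=np.stack([(u-m["cx"])/f*d,(v-m["cy"])/f*d,d],-1)
    return (P-m["t"])@m["R"]
E
python3 - <<'E'
import cv2,numpy as np
from h import *
a=cv2.imread("pics/top0.png")[150:350,200:440];b=cv2.imread("pics/scene0.png")[145:305,250:430]
a=cv2.resize(a,(720,600),interpolation=cv2.INTER_CUBIC);cv2.imwrite("pics/topc.png",a)
b=cv2.resize(b,(675,600),interpolation=cv2.INTER_CUBIC);cv2.imwrite("pics/scc.png",b)
import scipy.spatial
pts=[]
for n in("top","scene"):
    d=np.load(f"pics/{n}0.npy");P=cloud(n,d)
    m=(d>0)
    m[:150]=0;m[350:]=0;m[:,:220]=0;m[:,400:]=0
    Q=P[m];
    q=Q[(Q[:,2]>85)&(Q[:,2]<105)];print(n,len(q))
    if n=="top": qt=q
    r=cv2.minAreaRect(q[:,:2].astype(np.float32));print(r,cv2.boxPoints(r))
    L=Q[(Q[:,2]>125)];print(len(L),L.min(0),L.max(0))
    np.save(f"pics/L{n}.npy",L)
    f=Q[(Q[:,2]>60)&(Q[:,2]<84)];print(cv2.minAreaRect(f[:,:2].astype(np.float32)))
E
```

```text
top 1688
((552.6139526367188, -31.047454833984375), (268.1512756347656, 270.95989990234375), 66.49085998535156) [[ 374.8972   -99.95201]
 [ 623.36646 -208.03667]
 [ 730.3307    37.8571 ]
 [ 481.86145  145.94176]]
3090 [488.92028171  32.86776456 125.03123578] [725.21417361 185.62497562 298.54372792]
((590.886474609375, 29.31378173828125), (445.3702392578125, 306.8192138671875), 69.77775573730469)
scene 1612
((632.4346313476562, -7.845672607421875), (244.75933837890625, 439.9420471191406), 84.74876403808594) [[ 402.18628 -109.57928]
 [ 840.28186 -149.84415]
 [ 862.683     93.88793]
 [ 424.5874   134.1528 ]]
2139 [489.04457919  30.3858157  125.02259915] [728.53707089 176.25385083 293.2456648 ]
((637.8673095703125, -64.87953186035156), (342.6766357421875, 436.2805480957031), 88.4231185913086)
```

View pics/topc.png

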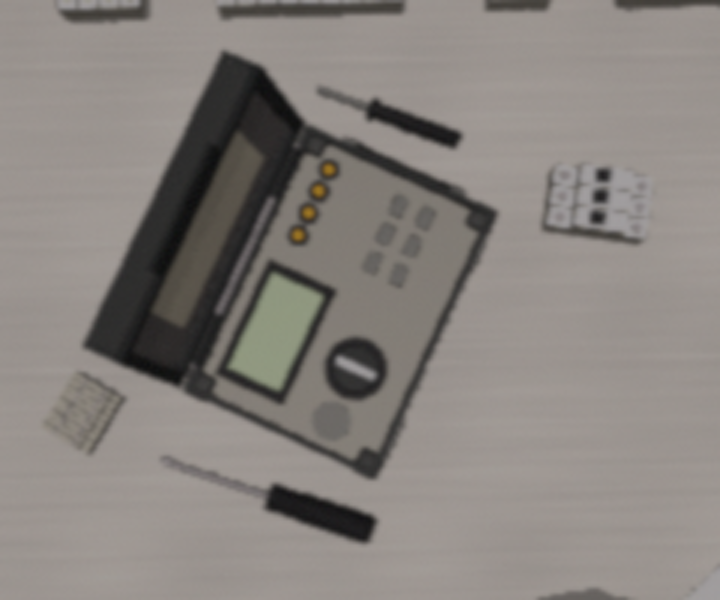

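View pics/scc.png

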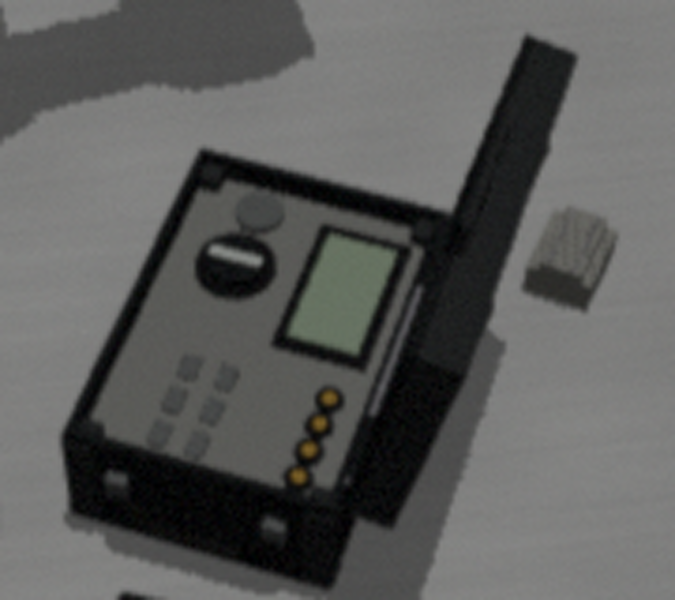

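The top crop shows the rim corners at about (497,212), (374,476), (188,388) and (310,128). The lid lip runs (215,150)–(155,275). The scene crop confirms that the lid leans back and its front is clear.

Run:
```python
import numpy as np
from h import *
def hit(n,u,v,z):
    m=bot.camera_model(n);f=240/np.tan(np.radians(m["vertical_fov"]/2))
    R,t=m["R"],m["t"];d=R.T@np.array([(u-m["cx"])/f,(v-m["cy"])/f,1]);c=-R.T@t
    return c+d*(z-c[2])/d[2]
T=[hit("top",200+a/3,150+b/3,95)[:2] for a,b in[(497,212),(374,476),(188,388),(310,128)]]
S=[hit("scene",250+a/3.75,145+b/3.75,95)[:2] for a,b in[(65,437),(203,150)]]
T=np.array(T);S=np.array(S);print(T.round(),S.round())
for X in(T,S): 
    e=X[0]-X[1]; print("len",np.linalg.norm(e),"case y->yaw",np.degrees(np.arctan2(-e[0],e[1]))+0, "mid",X[:2].mean(0))
e=T[3]-T[2];print(np.linalg.norm(e),T[0]-T[3],T[1]-T[2])
# lid plane
for n in("top","scene"):
    L=np.load(f"pics/L{n}.npy");print(n,np.percentile(L,[1,99],axis=0).round())
    for yaw in (64,65,66,67,68):
        a=np.radians(yaw);ex=np.array([np.cos(a),np.sin(a)]);ey=np.array([-ex[1],ex[0]])
        c=T.mean(0);q=np.c_[(L[:,:2]-c)@ex,(L[:,:2]-c)@ey,L[:,2]]
        print(yaw,np.percentile(q,[.5,2,50,98,99.5],axis=0).round().tolist())
    top=L[L[:,2]>272]; r=np.linalg.svd(top[:,:2]-top[:,:2].mean(0))[2][0];print("lip mean",top.mean(0),len(top),"dir",np.degrees(np.arctan2(r[1],r[0])))
```

```text
[[ 622. -130.]
 [ 411.  -25.]
 [ 485.  124.]
 [ 695.   21.]] [[ 628. -127.]
 [ 412.  -21.]]
len 236.53739187547663 case y->yaw -116.4485528714096 mid [516.58885528 -77.57946618]
len 240.63318948057778 case y->yaw -115.9835484116199 mid [519.94626346 -73.99767502]
234.43326550585493 [ -72.77246837 -151.23046429] [ -73.92487    -148.80973892]
top [[497.  41. 128.]
 [717. 177. 292.]]
64 [[98.0, -118.0, 127.0], [104.0, -115.0, 132.0], [122.0, 1.0, 258.0], [152.0, 116.0, 290.0], [153.0, 119.0, 293.0]]
65 [[98.0, -120.0, 127.0], [104.0, -117.0, 132.0], [122.0, -1.0, 258.0], [152.0, 114.0, 290.0], [153.0, 117.0, 293.0]]
66 [[96.0, -123.0, 127.0], [103.0, -120.0, 132.0], [123.0, -3.0, 258.0], [153.0, 112.0, 290.0], [155.0, 115.0, 293.0]]
67 [[94.0, -125.0, 127.0], [102.0, -121.0, 132.0], [123.0, -5.0, 258.0], [153.0, 109.0, 290.0], [156.0, 113.0, 293.0]]
68 [[92.0, -127.0, 127.0], [100.0, -123.0, 132.0], [123.0, -8.0, 258.0], [155.0, 107.0, 290.0], [158.0, 111.0, 293.0]]
lip mean [608.36077362 111.8177059  285.5433905 ] 291 dir 153.81699039915773
scene [[502.  37. 130.]
 [725. 170. 291.]]
64 [[98.0, -122.0, 127.0], [103.0, -122.0, 136.0], [132.0, -61.0, 261.0], [151.0, 109.0, 290.0], [152.0, 117.0, 291.0]]
65 [[97.0, -125.0, 127.0], [102.0, -124.0, 136.0], [132.0, -63.0, 261.0], [151.0, 107.0, 290.0], [152.0, 114.0, 291.0]]
66 [[95.0, -127.0, 127.0], [101.0, -126.0, 136.0], [131.0, -65.0, 261.0], [151.0, 105.0, 290.0], [153.0, 112.0, 291.0]]
67 [[93.0, -129.0, 127.0], [99.0, -128.0, 136.0], [131.0, -68.0, 261.0], [152.0, 103.0, 290.0], [154.0, 110.0, 291.0]]
68 [[91.0, -132.0, 127.0], [97.0, -130.0, 136.0], [130.0, -70.0, 261.0], [153.0, 102.0, 290.0], [155.0, 107.0, 291.0]]
lip mean [615.75873317 109.22281812 287.78853467] 186 dir -26.541601290287844
```

```bash
cat >> h.py <<'E'
import json,os
from scipy.spatial.transform import Rotation as Ro
C=np.array([556,.5,0]);YAW=np.radians(63.8)
ex=np.array([np.cos(YAW),np.sin(YAW),0]);ey=np.array([-ex[1],ex[0],0]);ez=np.array([0,0,1.])
def rot(al):   # tool pointing to case +x, al deg below horizontal, tool x up
    a=np.radians(al);z=ex*np.cos(a)-ez*np.sin(a);x=ex*np.sin(a)+ez*np.cos(a)
    return Ro.from_matrix(np.c_[x,np.cross(z,x),z])
def w(p): return C+p[0]*ex+p[1]*ey+p[2]*ez
def c(p): d=np.asarray(p)-C;return np.array([d@ex,d@ey,d[2]])
def load():
    if os.path.exists("cmd.json"):
        j=json.load(open("cmd.json"));return np.array(j["p"]),Ro.from_quat(j["q"])
    return np.array([139.955,-506.021,226.741]),Ro.from_euler("xyz",[np.pi,0,.27])
def save(p,R): json.dump({"p":list(p),"q":list(R.as_quat())},open("cmd.json","w"))
def row(p,R=None):  # target world pos -> row numbers
    p0,R0=load();s=R0.inv().apply(np.asarray(p)-p0)/200
    r=np.zeros(3) if R is None else (R0.inv()*R).as_rotvec()/np.radians(60)
    return np.r_[s,r].round(3)
def did(r):  # last row sent -> commanded pose
    p0,R0=load();r=np.r_[r,np.zeros(6-len(r))];save(p0+R0.apply(r[:3]*200),R0*Ro.from_rotvec(r[3:]*np.radians(60)))
def st():
    o=bot.get_obs();R=Ro.from_euler("xyz",o["tcp_rot"]);p,Rc=load()
    print("t",round(o["time"],2),"case",c(o["tool_pos"]).round(1),"cmdcase",c(p).round(1),"rot err deg",np.degrees((Rc.inv()*R).magnitude()).round(2),"F case",[round(float(o["contact_force"]@e),2) for e in(ex,ey,ez)],"q",o["joint_positions"].round(2),"w",round(o["grip_width"],1))
E
python3 -c "
from h import *
print(row([485,-143,350],rot(40)), row(w([-160,0,350])), (load()[1].inv()*rot(40)).magnitude()*57.3)"
```

```text
[ 2.147 -1.289 -0.616  0.351  0.782 -0.753] [ 2.149 -1.288 -0.616  0.     0.     0.   ] 68.44431089558277
```

>>> send_rows(
  rows=[
    {"x": 0.2,"y": -0.1,"z": -0.3,"ax": 0.05,"ay": 0.11,"az": -0.1,"jaw": -1},
    {"x": 0.4,"y": -0.2,"z": -0.6,"ax": 0.1,"ay": 0.22,"az": -0.2,"jaw": -1},
    {"x": 0.6,"y": -0.3,"z": -0.6,"ax": 0.15,"ay": 0.33,"az": -0.3,"jaw": -1},
    {"x": 0.8,"y": -0.4,"z": -0.6,"ax": 0.2,"ay": 0.45,"az": -0.43,"jaw": -1},
    {"x": 0.95,"y": -0.5,"z": -0.6,"ax": 0.25,"ay": 0.56,"az": -0.54,"jaw": -1},
    {"x": 0.95,"y": -0.6,"z": -0.6,"ax": 0.3,"ay": 0.67,"az": -0.65,"jaw": -1},
    {"x": 0.95,"y": -0.6,"z": -0.6,"ax": 0.351,"ay": 0.782,"az": -0.753,"jaw": -1},
    {"x": 0.95,"y": -0.6,"z": -0.6,"ax": 0.351,"ay": 0.782,"az": -0.753,"jaw": -1},
    {"x": 0.95,"y": -0.6,"z": -0.6,"ax": 0.351,"ay": 0.782,"az": -0.753,"jaw": -1},
    {"x": 0.95,"y": -0.6,"z": -0.6,"ax": 0.351,"ay": 0.782,"az": -0.753,"jaw": -1},
  ],
)

```text
time: 1.35
tool_pos: [291.2, -339.5, 347.4]
tcp_rot: [3.141, -0.87, 1.114]
contact_force: [-0.4, 0.4, 0.7]
grip_width: 0.9
finger_force: 0.0
```

```bash
python3 -c "
from h import *
did([.95,-.6,-.6,.351,.782,-.753]);st()
print(row(w([-160,0,350])))
print(row(w([-60,0,370])))"
```

```text
t 1.35 case [-422.    87.5  347.4] cmdcase [-422.2   87.5  346.7] rot err deg 0.18 F case [0.19, 0.55, 0.7] q [-1.38  0.45  1.33  0.54  2.05 -0.85] w 0.9
[0.855 0.438 0.994 0.    0.    0.   ]
[1.253 0.438 1.312 0.    0.    0.   ]
```

>>> send_rows(
  rows=[
    {"x": 0.2,"y": 0.1,"z": 0.2,"jaw": -1},
    {"x": 0.4,"y": 0.2,"z": 0.4,"jaw": -1},
    {"x": 0.6,"y": 0.3,"z": 0.6,"jaw": -1},
    {"x": 0.8,"y": 0.4,"z": 0.8,"jaw": -1},
    {"x": 0.855,"y": 0.438,"z": 0.994,"jaw": -1},
    {"x": 0.855,"y": 0.438,"z": 0.994,"jaw": -1},
    {"x": 0.855,"y": 0.438,"z": 0.994,"jaw": -1},
    {"x": 0.855,"y": 0.438,"z": 0.994,"jaw": -1},
    {"x": 0.855,"y": 0.438,"z": 0.994,"jaw": -1},
    {"x": 0.855,"y": 0.438,"z": 0.994,"jaw": -1},
  ],
)

```text
schema error: expected keys x, y, z, ax, ay, az, jaw
```

```bash
python3 -c "
from h import *
import cv2
did([.855,.438,.994]);st()
print(row(w([-130,0,150])),row(w([-130,0,75])))
p,d=bot.capture('wrist');cv2.imwrite('pics/w1.png',p[:,:,::-1]);np.save('pics/w1.npy',d)
o=bot.get_obs();T=bot.camera_model('wrist');f=240/np.tan(np.radians(T['vertical_fov']/2))
v,u=np.mgrid[:480,:640];P=np.stack([(u-T['cx'])/f*d,(v-T['cy'])/f*d,d],-1)[d>0]
M=T['T_tool_cam'];P=P@M[:3,:3].T+M[:3,3];W=Ro.from_euler('xyz',o['tcp_rot']).apply(P)+o['tool_pos']-C
Q=np.c_[W@ex,W@ey,W[:,2]]
m=(Q[:,2]>110)&(Q[:,0]>60)&(Q[:,0]<180)&(abs(Q[:,1])<160);L=Q[m];print(len(L),np.percentile(L,[.2,1,50,99,99.8],axis=0).round(1).tolist())
e=L[L[:,2]>276];print('lip',len(e),np.percentile(e,[1,50,99],axis=0).round(1).tolist())
r=Q[(Q[:,2]>88)&(Q[:,2]<102)&(Q[:,0]>-120)&(Q[:,0]<60)&(abs(Q[:,1])<140)];print('rim',np.percentile(r,[.5,2,50,98,99.5],axis=0).round(1).tolist())
for s in(-1,1):
  k=L[(s*L[:,1]>60)&(L[:,2]<265)];A=np.c_[k[:,0],np.ones(len(k))];print('plane',np.polyfit(k[:,2],k[:,0],1))
"
```

```text
t 1.35 case [-422.    87.5  347.4] cmdcase [-160.     0.   349.9] rot err deg 0.18 F case [0.19, 0.55, 0.7] q [-1.38  0.45  1.33  0.54  2.05 -0.85] w 0.9
[-0.669  0.     0.757  0.     0.     0.   ] [-0.957  0.     0.998  0.     0.     0.   ]
13168 [[87.1, -118.1, 110.3], [89.6, -116.1, 111.5], [108.7, 0.3, 183.4], [121.8, 119.1, 239.8], [131.3, 121.0, 242.5]]Traceback (most recent call last):
  File "<string>", line 12, in <module>
    e=L[L[:,2]>276];print('lip',len(e),np.percentile(e,[1,50,99],axis=0).round(1).tolist())
                                       ~~~~~~~~~~~~~^^^^^^^^^^^^^^^^^^^^
    return _quantile_unchecked(
        a, q, axis, out, overwrite_input, method, keepdims, weights)
    return _ureduce(a,
                    func=_quantile_ureduce_func,
    ...<5 lines>...
                    overwrite_input=overwrite_input,
                    method=method)
    r = func(a, **kwargs)
    result = _quantile(arr,
                       quantiles=q,
    ...<2 lines>...
                       out=out,
                       weights=wgt)
    slices_having_nans = np.isnan(arr[-1, ...])
                                  ~~~^^^^^^^^^
IndexError: index -1 is out of bounds for axis 0 with size 0
```

View pics/w1.png

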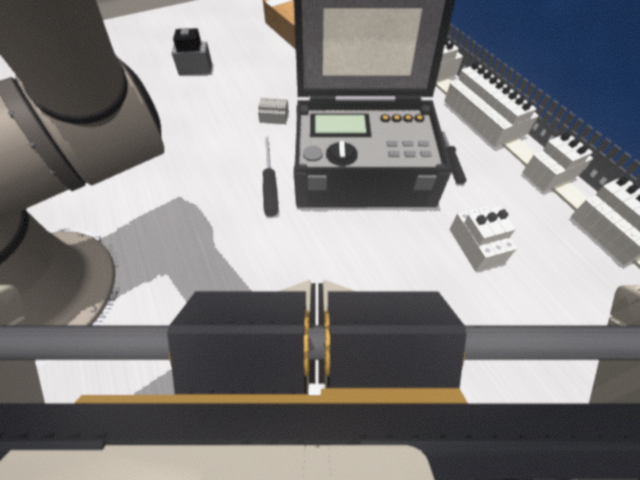

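The move call was refused because every row needs all the keys. The wrist view shows the case squarely aligned around (370,150), so the yaw is right, and the thin closed fingertips at (316,285).

```bash
python3 -c "
from h import *
import os
os.remove('cmd.json');did([.95,-.6,-.6,.351,.782,-.753]);st()"
```

```text
t 1.4 case [-421.9   87.5  347.5] cmdcase [-422.2   87.5  346.7] rot err deg 0.16 F case [0.74, 0.56, 0.27] q [-1.38  0.45  1.33  0.54  2.05 -0.85] w 0.8
```

>>> send_rows(
  rows=[
    {"x": 0.2,"y": 0.1,"z": 0.2,"ax": 0,"ay": 0,"az": 0,"jaw": -1},
    {"x": 0.4,"y": 0.2,"z": 0.4,"ax": 0,"ay": 0,"az": 0,"jaw": -1},
    {"x": 0.6,"y": 0.3,"z": 0.6,"ax": 0,"ay": 0,"az": 0,"jaw": -1},
    {"x": 0.8,"y": 0.4,"z": 0.8,"ax": 0,"ay": 0,"az": 0,"jaw": -1},
    {"x": 0.855,"y": 0.438,"z": 0.994,"ax": 0,"ay": 0,"az": 0,"jaw": -1},
    {"x": 0.855,"y": 0.438,"z": 0.994,"ax": 0,"ay": 0,"az": 0,"jaw": -1},
    {"x": 0.855,"y": 0.438,"z": 0.994,"ax": 0,"ay": 0,"az": 0,"jaw": -1},
    {"x": 0.855,"y": 0.438,"z": 0.994,"ax": 0,"ay": 0,"az": 0,"jaw": -1},
    {"x": 0.855,"y": 0.438,"z": 0.994,"ax": 0,"ay": 0,"az": 0,"jaw": -1},
    {"x": 0.855,"y": 0.438,"z": 0.994,"ax": 0,"ay": 0,"az": 0,"jaw": -1},
  ],
)

```text
time: 2.65
tool_pos: [485.3, -143.7, 350.0]
tcp_rot: [3.141, -0.872, 1.113]
contact_force: [-0.4, 0.1, -0.7]
grip_width: 0.8
finger_force: 0.0
```

```bash
python3 -c "
from h import *
did([.855,.438,.994]);st()
print(row(w([-130,0,150])),row(w([-130,0,75])))
p,d=bot.capture('wrist')
o=bot.get_obs();T=bot.camera_model('wrist');f=240/np.tan(np.radians(T['vertical_fov']/2))
v,u=np.mgrid[:480,:640];P=np.stack([(u-T['cx'])/f*d,(v-T['cy'])/f*d,d],-1)[d>0]
M=T['T_tool_cam'];P=P@M[:3,:3].T+M[:3,3];W=Ro.from_euler('xyz',o['tcp_rot']).apply(P)+o['tool_pos']-C
Q=np.c_[W@ex,W@ey,W[:,2]]
m=(Q[:,2]>110)&(Q[:,0]>60)&(Q[:,0]<180)&(abs(Q[:,1])<160);L=Q[m];print(len(L),np.percentile(L,[.2,1,50,99,99.8],axis=0).round(1).tolist())
r=Q[(Q[:,2]>88)&(Q[:,2]<102)&(Q[:,0]>-120)&(Q[:,0]<60)&(abs(Q[:,1])<140)];print('rim',np.percentile(r,[.5,2,50,98,99.5],axis=0).round(1).tolist())
for s in(-1,1):
  k=L[(s*L[:,1]>80)];print('plane',np.polyfit(k[:,2],k[:,0],1))
"
```

```text
t 2.65 case [-1.606e+02 -2.000e-01  3.500e+02] cmdcase [-160.     0.   349.9] rot err deg 0.08 F case [-0.11, 0.39, -0.7] q [-0.91  0.33  1.51  0.77  1.72 -0.5 ] w 0.8
[-0.669  0.     0.757  0.     0.     0.   ] [-0.957  0.     0.998  0.     0.     0.   ]
25982 [[87.5, -117.9, 110.3], [91.0, -116.0, 112.1], [113.4, 1.8, 211.4], [141.1, 119.0, 288.7], [146.0, 121.0, 289.5]]
rim [[-28.2, -118.4, 88.1], [-26.9, -118.1, 88.4], [10.1, 48.4, 94.3], [58.0, 121.3, 96.2], [59.4, 121.6, 96.4]]
plane [ 0.18317305 74.44184976]
plane [ 0.184502   74.09407528]
```

>>> send_rows(
  rows=[
    {"x": -0.2,"y": 0,"z": 0.2,"ax": 0,"ay": 0,"az": 0,"jaw": -1},
    {"x": -0.4,"y": 0,"z": 0.4,"ax": 0,"ay": 0,"az": 0,"jaw": -1},
    {"x": -0.6,"y": 0,"z": 0.6,"ax": 0,"ay": 0,"az": 0,"jaw": -1},
    {"x": -0.75,"y": 0,"z": 0.8,"ax": 0,"ay": 0,"az": 0,"jaw": -1},
    {"x": -0.9,"y": 0,"z": 0.95,"ax": 0,"ay": 0,"az": 0,"jaw": -1},
    {"x": -0.957,"y": 0,"z": 0.998,"ax": 0,"ay": 0,"az": 0,"jaw": -1},
    {"x": -0.957,"y": 0,"z": 0.998,"ax": 0,"ay": 0,"az": 0,"jaw": -1},
    {"x": -0.957,"y": 0,"z": 0.998,"ax": 0,"ay": 0,"az": 0,"jaw": -1},
    {"x": -0.957,"y": 0,"z": 0.998,"ax": 0,"ay": 0,"az": 0,"jaw": -1},
    {"x": -0.957,"y": 0,"z": 0.998,"ax": 0,"ay": 0,"az": 0,"jaw": -1},
  ],
)

```text
time: 3.95
tool_pos: [498.9, -116.7, 75.8]
tcp_rot: [3.139, -0.872, 1.116]
contact_force: [0.0, -0.5, -0.6]
grip_width: 0.6
finger_force: 0.0
```

```bash
python3 -c "
from h import *
did([-.957,0,.998]);st()
print(row(w([-130,0,330])),row(w([40,0,345])))
d=bot.capture('wrist')[1]
o=bot.get_obs();T=bot.camera_model('wrist');f=240/np.tan(np.radians(T['vertical_fov']/2))
v,u=np.mgrid[:480,:640];P=np.stack([(u-T['cx'])/f*d,(v-T['cy'])/f*d,d],-1)[d>0]
M=T['T_tool_cam'];P=P@M[:3,:3].T+M[:3,3];W=Ro.from_euler('xyz',o['tcp_rot']).apply(P)+o['tool_pos']-C
Q=np.c_[W@ex,W@ey,W[:,2]]
r=Q[(Q[:,2]>90)&(Q[:,2]<99)&(Q[:,0]>-120)&(Q[:,0]<60)&(abs(Q[:,1])<140)];print('rim',np.percentile(r,[.5,2,50,98,99.5],axis=0).round(1).tolist())
r=Q[(Q[:,2]>40)&(Q[:,2]<85)&(Q[:,0]>-105)&(Q[:,0]<-60)&(abs(Q[:,1])<100)];print('front',len(r),np.percentile(r,[.5,2,50,98,99.5],axis=0).round(1).tolist())
"
```

```text
t 3.95 case [-130.3   -0.5   75.8] cmdcase [-130.1    0.    75. ] rot err deg 0.11 F case [-0.4, -0.21, -0.58] q [-0.86  0.69  1.82  0.85  1.22 -0.95] w 0.6
[ 0.977  0.    -0.819  0.     0.     0.   ] [ 1.581e+00  1.000e-03 -2.160e-01  0.000e+00  0.000e+00  0.000e+00]
rim [[-88.2, -118.5, 90.0], [-87.9, -117.8, 90.2], [-83.0, 5.8, 94.3], [48.1, 120.4, 95.5], [56.8, 121.2, 95.7]]
front 19903 [[-91.0, -98.9, 40.3], [-90.7, -95.2, 41.4], [-87.4, 1.6, 70.5], [-60.7, 95.8, 84.2], [-60.2, 98.9, 84.8]]
```

```bash
python3 -c "
from h import *
r=row(w([-70,1.5,285]));print(r)
did(r);r=row(w([150,1.5,325]));print(r)"
```

```text
[ 0.997 -0.007 -0.445  0.     0.     0.   ]
[0.861 0.    0.714 0.    0.    0.   ]
```

>>> send_rows(
  rows=[
    {"x": 0.15,"y": 0,"z": -0.1,"ax": 0,"ay": 0,"az": 0,"jaw": -1},
    {"x": 0.4,"y": 0,"z": -0.2,"ax": 0,"ay": 0,"az": 0,"jaw": -1},
    {"x": 0.7,"y": 0,"z": -0.35,"ax": 0,"ay": 0,"az": 0,"jaw": -1},
    {"x": 0.9,"y": 0,"z": -0.44,"ax": 0,"ay": 0,"az": 0,"jaw": -1},
    {"x": 0.99,"y": -0.007,"z": -0.44,"ax": 0,"ay": 0,"az": 0,"jaw": -1},
    {"x": 0.99,"y": -0.007,"z": -0.44,"ax": 0,"ay": 0,"az": 0,"jaw": -1},
    {"x": 0.99,"y": -0.007,"z": -0.44,"ax": 0,"ay": 0,"az": 0,"jaw": -1},
    {"x": 0.99,"y": -0.007,"z": -0.44,"ax": 0,"ay": 0,"az": 0,"jaw": -1},
    {"x": 0.99,"y": -0.007,"z": -0.44,"ax": 0,"ay": 0,"az": 0,"jaw": -1},
    {"x": 0.99,"y": -0.007,"z": -0.44,"ax": 0,"ay": 0,"az": 0,"jaw": -1},
  ],
)

```text
time: 5.25
tool_pos: [523.7, -62.1, 282.8]
tcp_rot: [-3.14, -0.873, 1.113]
contact_force: [-0.2, 0.0, 0.2]
grip_width: 0.2
finger_force: 0.0
```

>>> send_rows(
  rows=[
    {"x": 0.15,"y": 0,"z": 0.05,"ax": 0,"ay": 0,"az": 0,"jaw": -1},
    {"x": 0.35,"y": 0,"z": 0.2,"ax": 0,"ay": 0,"az": 0,"jaw": -1},
    {"x": 0.55,"y": 0,"z": 0.36,"ax": 0,"ay": 0,"az": 0,"jaw": -1},
    {"x": 0.75,"y": 0,"z": 0.52,"ax": 0,"ay": 0,"az": 0,"jaw": -1},
    {"x": 0.868,"y": 0,"z": 0.65,"ax": 0,"ay": 0,"az": 0,"jaw": -1},
    {"x": 0.868,"y": 0,"z": 0.709,"ax": 0,"ay": 0,"az": 0,"jaw": -1},
    {"x": 0.868,"y": 0,"z": 0.709,"ax": 0,"ay": 0,"az": 0,"jaw": -1},
    {"x": 0.868,"y": 0,"z": 0.709,"ax": 0,"ay": 0,"az": 0,"jaw": -1},
    {"x": 0.868,"y": 0,"z": 0.709,"ax": 0,"ay": 0,"az": 0,"jaw": -1},
    {"x": 0.868,"y": 0,"z": 0.709,"ax": 0,"ay": 0,"az": 0,"jaw": -1},
  ],
)

```text
time: 6.5
tool_pos: [621.0, 134.9, 325.1]
tcp_rot: [3.141, -0.873, 1.113]
contact_force: [-1.7, 0.8, 0.1]
grip_width: 0.6
finger_force: 0.0
```

```bash
cat >> h.py <<'E'
def back(th,ins,gap=0): # TCP (case) with finger underside at lip_back
    s,k=np.sin(th),np.cos(th);p=np.array([87-197*k+8*s,96+197*s+8*k])
    a=np.radians(40);return p+(9.5+gap)*np.array([np.sin(a),np.cos(a)])+ins*np.array([np.cos(a),-np.sin(a)])
def edge(th,ins,gap=0): # TCP with finger upper side under lip_edge
    s,k=np.sin(th),np.cos(th);p=np.array([87-197*k,96+197*s])
    a=np.radians(40);return p-(9.5+gap)*np.array([np.sin(a),np.cos(a)])+ins*np.array([np.cos(a),-np.sin(a)])
def W(q): return w([q[0],1.5,q[1]])
E
python3 -c "
from h import *
did([.861,0,.714]);st()
print(row(W(back(1.75,20,5))))
r=row(W(back(1.75,20,0)));print(r)
for t in(1.7,1.65,1.6,1.55,1.5,1.45,1.4):print(t,row(W(back(t,20))),c(W(back(t,20))).round())
"
```

```text
t 6.5 case [149.3   1.  325.1] cmdcase [150.    1.6 325.1] rot err deg 0.08 F case [-0.08, 1.88, 0.1] q [-0.31  0.35  1.56  0.93  1.24 -0.17] w 0.6
[-0.132  0.     0.141  0.     0.     0.   ]
[-0.157  0.     0.141  0.     0.     0.   ]
1.7 [-0.181  0.     0.098  0.     0.     0.   ] [142.   2. 285.]
1.65 [-0.207  0.     0.056  0.     0.     0.   ] [132.   1. 286.]
1.6 [-0.235  0.     0.016  0.     0.     0.   ] [122.   1. 287.]
1.55 [-0.265  0.    -0.024  0.     0.     0.   ] [112.   1. 288.]
1.5 [-0.297  0.    -0.061  0.     0.     0.   ] [102.   1. 287.]
1.45 [-0.33   0.    -0.097  0.     0.     0.   ] [ 93.   2. 287.]
1.4 [-0.366  0.    -0.131  0.     0.     0.   ] [ 83.   2. 286.]
```

>>> send_rows(
  rows=[
    {"x": -0.07,"y": 0,"z": 0.08,"ax": 0,"ay": 0,"az": 0,"jaw": -1},
    {"x": -0.132,"y": 0,"z": 0.141,"ax": 0,"ay": 0,"az": 0,"jaw": -1},
    {"x": -0.157,"y": 0,"z": 0.141,"ax": 0,"ay": 0,"az": 0,"jaw": -1},
    {"x": -0.169,"y": 0,"z": 0.12,"ax": 0,"ay": 0,"az": 0,"jaw": -1},
    {"x": -0.181,"y": 0,"z": 0.098,"ax": 0,"ay": 0,"az": 0,"jaw": -1},
    {"x": -0.194,"y": 0,"z": 0.077,"ax": 0,"ay": 0,"az": 0,"jaw": -1},
    {"x": -0.207,"y": 0,"z": 0.056,"ax": 0,"ay": 0,"az": 0,"jaw": -1},
    {"x": -0.221,"y": 0,"z": 0.036,"ax": 0,"ay": 0,"az": 0,"jaw": -1},
    {"x": -0.235,"y": 0,"z": 0.016,"ax": 0,"ay": 0,"az": 0,"jaw": -1},
    {"x": -0.25,"y": 0,"z": -0.004,"ax": 0,"ay": 0,"az": 0,"jaw": -1},
  ],
)

```text
time: 7.75
tool_pos: [606.6, 106.0, 287.9]
tcp_rot: [3.14, -0.873, 1.115]
contact_force: [0.4, 1.8, 4.9]
grip_width: 0.8
finger_force: 2.5
```

```bash
cat >> h.py <<'E'
def lid(n="top"):
    d=bot.capture(n)[1];P=cloud(n,d)[d>0]-C;Q=np.c_[P@ex,P@ey,P[:,2]]
    return Q
E
python3 -c "
from h import *
import cv2
did([-.25,0,-.004]);st()
p,d=bot.capture('scene');cv2.imwrite('pics/s2.png',cv2.resize(p[110:290,230:440,::-1],(700,600)))
for n in('scene','top'):
  Q=lid(n)
  for lo,hi in((-118,-55),(60,118)):
    k=Q[(Q[:,1]>lo)&(Q[:,1]<hi)&(Q[:,2]>130)&(Q[:,2]<300)&(Q[:,0]>0)&(Q[:,0]<170)]
    print(n,lo,len(k),np.percentile(k,[2,98],axis=0).round().tolist(),np.polyfit(k[:,2],k[:,0],1))
for t in(1.55,1.5,1.45,1.4,1.35,1.3,1.27,1.24):print(t,row(W(back(t,20))))
"
```

```text
t 7.75 case [117.    1.2 287.9] cmdcase [117.2   1.6 287.3] rot err deg 0.07 F case [1.82, 0.47, 4.93] q [-0.37  0.37  1.64  0.94  1.23 -0.3 ] w 0.8
scene -118 944 [[87.0, -118.0, 137.0], [122.0, -57.0, 271.0]] [-8.53230353e-02  1.27915289e+02]
scene 60 411 [[88.0, 61.0, 141.0], [122.0, 116.0, 271.0]] [ -0.15389775 146.95734169]
top -118 398 [[88.0, -117.0, 261.0], [120.0, -56.0, 273.0]] [ 0.2681519  33.05291308]
top 60 429 [[87.0, 61.0, 151.0], [119.0, 117.0, 273.0]] [ 0.11470349 73.33587377]
1.55 [-0.015  0.    -0.02   0.     0.     0.   ]
1.5 [-0.047  0.    -0.057  0.     0.     0.   ]
1.45 [-0.08   0.    -0.093  0.     0.     0.   ]
1.4 [-0.116  0.    -0.127  0.     0.     0.   ]
1.35 [-0.153  0.    -0.16   0.     0.     0.   ]
1.3 [-0.192  0.    -0.19   0.     0.     0.   ]
1.27 [-0.216  0.    -0.208  0.     0.     0.   ]
1.24 [-0.24   0.    -0.224  0.     0.     0.   ]
```

View pics/s2.png

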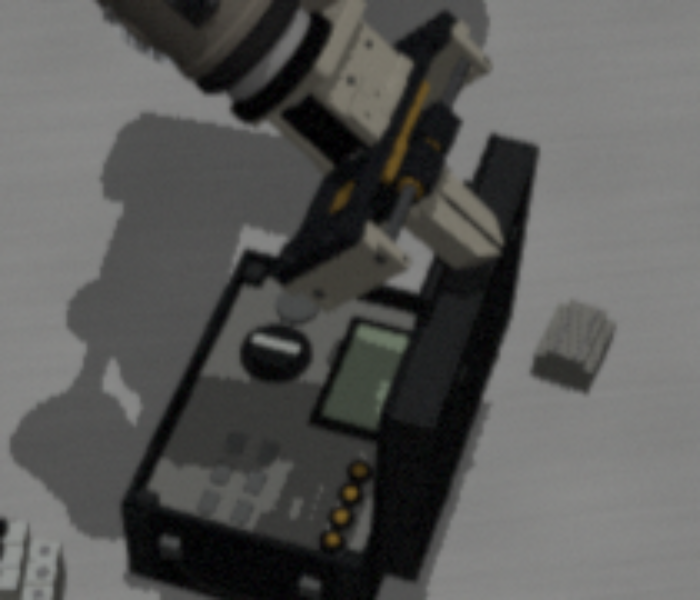

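The crop shows the fingertip hooked over the lip at (490,240), with the lid near vertical and the case unmoved. Next I draw it to 1.40, which is still behind the balance point.

>>> send_rows(
  rows=[
    {"x": -0.012,"y": 0,"z": -0.014,"ax": 0,"ay": 0,"az": 0,"jaw": -1},
    {"x": -0.023,"y": 0,"z": -0.029,"ax": 0,"ay": 0,"az": 0,"jaw": -1},
    {"x": -0.035,"y": 0,"z": -0.043,"ax": 0,"ay": 0,"az": 0,"jaw": -1},
    {"x": -0.047,"y": 0,"z": -0.057,"ax": 0,"ay": 0,"az": 0,"jaw": -1},
    {"x": -0.058,"y": 0,"z": -0.069,"ax": 0,"ay": 0,"az": 0,"jaw": -1},
    {"x": -0.069,"y": 0,"z": -0.081,"ax": 0,"ay": 0,"az": 0,"jaw": -1},
    {"x": -0.08,"y": 0,"z": -0.093,"ax": 0,"ay": 0,"az": 0,"jaw": -1},
    {"x": -0.092,"y": 0,"z": -0.104,"ax": 0,"ay": 0,"az": 0,"jaw": -1},
    {"x": -0.104,"y": 0,"z": -0.116,"ax": 0,"ay": 0,"az": 0,"jaw": -1},
    {"x": -0.116,"y": 0,"z": -0.127,"ax": 0,"ay": 0,"az": 0,"jaw": -1},
  ],
)

```text
time: 9.15
tool_pos: [591.4, 74.9, 286.1]
tcp_rot: [3.14, -0.873, 1.115]
contact_force: [-0.4, 0.0, 2.9]
grip_width: 0.6
finger_force: 1.5
```

```bash
cat >> h.py <<'E'
def theta():
    out=[]
    for n in("top","scene"):
        Q=lid(n)
        for s in(-1,1):  # top-most lid point bands away from the lip/finger
            k=Q[(s*Q[:,1]>65)&(s*Q[:,1]<117)&(Q[:,2]>105)&(Q[:,2]<310)&(Q[:,0]>-130)&(Q[:,0]<170)]
            x,z=k[:,0]-87,k[:,2]-96;r=np.hypot(x,z);k=r>130
            if k.sum()<30: out.append(None);continue
            t=np.arctan2(z[k],-x[k]);out.append((np.percentile(t,[5,50,98]).round(2).tolist(),int(np.percentile(r[k],99))))
    print(out)
E
python3 -c "
from h import *
did([-.116,0,-.127]);st();theta()
for t in(1.36,1.32,1.28,1.24,1.21):print(t,row(W(back(t,20))))
q=back(1.21,20);z=np.array([.766,-.643]);x=np.array([.643,.766])
for q in(q-60*z+4*x,np.array([-45,285]),np.array([-95,250]),np.array([-95,190]),edge(.65,15)):print(q.round(),row(W(q)))
print(edge(.7,15),edge(.6,15))
"
```

```text
t 9.15 case [ 82.4   1.1 286.1] cmdcase [ 82.9   1.6 285.8] rot err deg 0.06 F case [-0.14, 0.33, 2.89] q [-0.44  0.36  1.66  0.93  1.28 -0.34] w 0.6
[([1.41, 1.5, 1.63], 179), ([1.41, 1.5, 1.63], 179), ([1.4, 1.53, 1.64], 225), ([1.4, 1.53, 1.63], 177)]
1.36 [-0.029  0.    -0.026  0.     0.     0.   ]
1.32 [-0.06   0.    -0.051  0.     0.     0.   ]
1.28 [-0.092  0.    -0.075  0.     0.     0.   ]
1.24 [-0.124  0.    -0.097  0.     0.     0.   ]
1.21 [-0.149  0.    -0.113  0.     0.     0.   ]
[  3. 319.] [-0.129  0.    -0.413  0.     0.     0.   ]
[-45 285] [-0.414 -0.    -0.487  0.     0.     0.   ]
[-95 250] [-0.709 -0.    -0.566  0.     0.     0.   ]
[-95 190] [-0.939 -0.    -0.373  0.     0.     0.   ]
[-64. 198.] [-0.809 -0.    -0.283  0.     0.     0.   ]
[-58.28972654 205.99164803] [-70.20693178 190.3153309 ]
```

>>> send_rows(
  rows=[
    {"x": -0.029,"y": 0,"z": -0.026,"ax": 0,"ay": 0,"az": 0,"jaw": -1},
    {"x": -0.06,"y": 0,"z": -0.051,"ax": 0,"ay": 0,"az": 0,"jaw": -1},
    {"x": -0.092,"y": 0,"z": -0.075,"ax": 0,"ay": 0,"az": 0,"jaw": -1},
    {"x": -0.124,"y": 0,"z": -0.097,"ax": 0,"ay": 0,"az": 0,"jaw": -1},
    {"x": -0.149,"y": 0,"z": -0.113,"ax": 0,"ay": 0,"az": 0,"jaw": -1},
    {"x": -0.129,"y": 0,"z": -0.413,"ax": 0,"ay": 0,"az": 0,"jaw": -1},
    {"x": -0.2,"y": 0,"z": -0.6,"ax": 0,"ay": 0,"az": 0,"jaw": -1},
    {"x": -0.5,"y": 0,"z": -0.6,"ax": 0,"ay": 0,"az": 0,"jaw": -1},
    {"x": -0.8,"y": 0,"z": -0.6,"ax": 0,"ay": 0,"az": 0,"jaw": -1},
    {"x": -0.939,"y": 0,"z": -0.373,"ax": 0,"ay": 0,"az": 0,"jaw": -1},
  ],
)

```text
time: 10.5
tool_pos: [512.6, -87.8, 188.4]
tcp_rot: [3.139, -0.871, 1.111]
contact_force: [1.1, 1.4, 0.0]
grip_width: 0.6
finger_force: 0.0
```

```bash
python3 -c "
from h import *
did([-.939,0,-.373]);st();theta();st()
for t in(.8,.75,.7,.65,.6,.55,.5,.45,.4,.35,.3):print(t,row(W(edge(t,15))))
"
```

```text
t 10.5 case [-98.4  -0.  188.4] cmdcase [-95.    1.5 189.9] rot err deg 0.34 F case [1.74, -0.41, 0.0] q [-0.8   0.49  1.77  0.83  1.35 -0.73] w 0.6
[([1.1, 1.24, 1.34], 269), ([1.09, 1.23, 1.34], 270), ([1.07, 1.26, 1.32], 267), ([0.65, 1.26, 1.32], 270)]
t 10.6 case [-94.6   3.9 186.1] cmdcase [-95.    1.5 189.9] rot err deg 0.57 F case [1.22, -0.19, 0.54] q [-0.79  0.49  1.78  0.83  1.36 -0.73] w 0.3
0.8 [ 0.278 -0.     0.094  0.     0.     0.   ]
0.75 [ 0.229 -0.     0.09   0.     0.     0.   ]
0.7 [ 0.179 -0.     0.089  0.     0.     0.   ]
0.65 [ 0.13 -0.    0.09  0.    0.    0.  ]
0.6 [ 0.081 -0.     0.094  0.     0.     0.   ]
0.55 [ 0.032 -0.     0.1    0.     0.     0.   ]
0.5 [-0.016 -0.     0.108  0.     0.     0.   ]
0.45 [-0.064 -0.     0.119  0.     0.     0.   ]
0.4 [-0.112 -0.     0.133  0.     0.     0.   ]
0.35 [-0.158 -0.     0.148  0.     0.     0.   ]
0.3 [-0.204 -0.     0.166  0.     0.     0.   ]
```

>>> send_rows(
  rows=[
    {"x": 0.07,"y": 0,"z": 0.05,"ax": 0,"ay": 0,"az": 0,"jaw": -1},
    {"x": 0.13,"y": 0,"z": 0.09,"ax": 0,"ay": 0,"az": 0,"jaw": -1},
    {"x": 0.13,"y": 0,"z": 0.09,"ax": 0,"ay": 0,"az": 0,"jaw": -1},
    {"x": 0.115,"y": 0,"z": 0.091,"ax": 0,"ay": 0,"az": 0,"jaw": -1},
    {"x": 0.096,"y": 0,"z": 0.093,"ax": 0,"ay": 0,"az": 0,"jaw": -1},
    {"x": 0.076,"y": 0,"z": 0.095,"ax": 0,"ay": 0,"az": 0,"jaw": -1},
    {"x": 0.056,"y": 0,"z": 0.097,"ax": 0,"ay": 0,"az": 0,"jaw": -1},
    {"x": 0.036,"y": 0,"z": 0.1,"ax": 0,"ay": 0,"az": 0,"jaw": -1},
    {"x": 0.018,"y": 0,"z": 0.103,"ax": 0,"ay": 0,"az": 0,"jaw": -1},
    {"x": 0,"y": 0,"z": 0.105,"ax": 0,"ay": 0,"az": 0,"jaw": -1},
  ],
)

```text
time: 11.85
tool_pos: [519.8, -70.0, 176.0]
tcp_rot: [3.142, -0.872, 1.114]
contact_force: [0.3, 0.5, -0.7]
grip_width: 0.5
finger_force: 0.8
```

```bash
python3 -c "
from h import *
did([0,0,.105]);st();theta();st()
for t in(.5,.45,.4,.35,.3,.25,.2,.15,.1,.05,0):print(t,row(W(edge(t,15))))
"
```

```text
t 11.85 case [-79.2   1.3 176. ] cmdcase [-78.9   1.5 176.4] rot err deg 0.03 F case [0.53, -0.05, -0.73] q [-0.76  0.5   1.79  0.86  1.32 -0.74] w 0.5
[([0.56, 0.72, 0.8], 274), ([0.57, 0.72, 0.79], 274), ([0.57, 0.72, 0.79], 273), ([0.59, 0.72, 0.78], 272)]
t 11.95 case [-79.3   1.3 175.9] cmdcase [-78.9   1.5 176.4] rot err deg 0.05 F case [-1.54, -0.4, -1.62] q [-0.76  0.5   1.79  0.86  1.32 -0.74] w 0.5
0.5 [-0.016 -0.     0.003  0.     0.     0.   ]
0.45 [-0.064 -0.     0.014  0.     0.     0.   ]
0.4 [-0.112 -0.     0.028  0.     0.     0.   ]
0.35 [-0.158 -0.     0.043  0.     0.     0.   ]
0.3 [-0.204 -0.     0.061  0.     0.     0.   ]
0.25 [-0.249 -0.     0.081  0.     0.     0.   ]
0.2 [-0.293 -0.     0.104  0.     0.     0.   ]
0.15 [-0.336 -0.     0.128  0.     0.     0.   ]
0.1 [-0.377 -0.     0.155  0.     0.     0.   ]
0.05 [-0.417 -0.     0.184  0.     0.     0.   ]
0 [-0.455 -0.     0.215  0.     0.     0.   ]
```

>>> send_rows(
  rows=[
    {"x": -0.008,"y": 0,"z": 0.002,"ax": 0,"ay": 0,"az": 0,"jaw": -1},
    {"x": -0.018,"y": 0,"z": 0.004,"ax": 0,"ay": 0,"az": 0,"jaw": -1},
    {"x": -0.032,"y": 0,"z": 0.007,"ax": 0,"ay": 0,"az": 0,"jaw": -1},
    {"x": -0.048,"y": 0,"z": 0.01,"ax": 0,"ay": 0,"az": 0,"jaw": -1},
    {"x": -0.064,"y": 0,"z": 0.014,"ax": 0,"ay": 0,"az": 0,"jaw": -1},
    {"x": -0.08,"y": 0,"z": 0.018,"ax": 0,"ay": 0,"az": 0,"jaw": -1},
    {"x": -0.096,"y": 0,"z": 0.023,"ax": 0,"ay": 0,"az": 0,"jaw": -1},
    {"x": -0.112,"y": 0,"z": 0.028,"ax": 0,"ay": 0,"az": 0,"jaw": -1},
    {"x": -0.128,"y": 0,"z": 0.033,"ax": 0,"ay": 0,"az": 0,"jaw": -1},
    {"x": -0.142,"y": 0,"z": 0.038,"ax": 0,"ay": 0,"az": 0,"jaw": -1},
  ],
)

```text
time: 13.2
tool_pos: [514.4, -81.1, 149.5]
tcp_rot: [3.141, -0.872, 1.114]
contact_force: [-1.8, -3.1, -1.3]
grip_width: 0.2
finger_force: 1.4
```

```bash
python3 -c "
from h import *
import cv2
did([-.142,0,.038]);st();theta();st()
p,d=bot.capture('scene');cv2.imwrite('pics/s3.png',cv2.resize(p[110:290,230:440,::-1],(700,600)))
for t in(.35,.3,.25,.2,.15,.1,.05,0):print(t,row(W(edge(t,15))))
"
```

```text
t 13.2 case [-91.6   1.3 149.5] cmdcase [-91.4   1.5 149.8] rot err deg 0.02 F case [-3.63, 0.25, -1.26] q [-0.79  0.55  1.81  0.86  1.29 -0.8 ] w 0.2
[([0.42, 0.58, 0.66], 250), ([0.42, 0.58, 0.65], 250), ([0.52, 0.59, 0.65], 252), ([0.53, 0.59, 0.65], 252)]
t 13.3 case [-91.6   1.3 149.4] cmdcase [-91.4   1.5 149.8] rot err deg 0.03 F case [-3.71, 0.33, -2.2] q [-0.79  0.55  1.81  0.85  1.29 -0.8 ] w 0.6
0.35 [-0.016 -0.     0.005  0.     0.     0.   ]
0.3 [-0.062 -0.     0.023  0.     0.     0.   ]
0.25 [-0.107 -0.     0.043  0.     0.     0.   ]
0.2 [-0.151 -0.     0.066  0.     0.     0.   ]
0.15 [-0.194 -0.     0.09   0.     0.     0.   ]
0.1 [-0.235 -0.     0.117  0.     0.     0.   ]
0.05 [-0.275 -0.     0.146  0.     0.     0.   ]
0 [-0.313 -0.     0.177  0.     0.     0.   ]
```

View pics/s3.png

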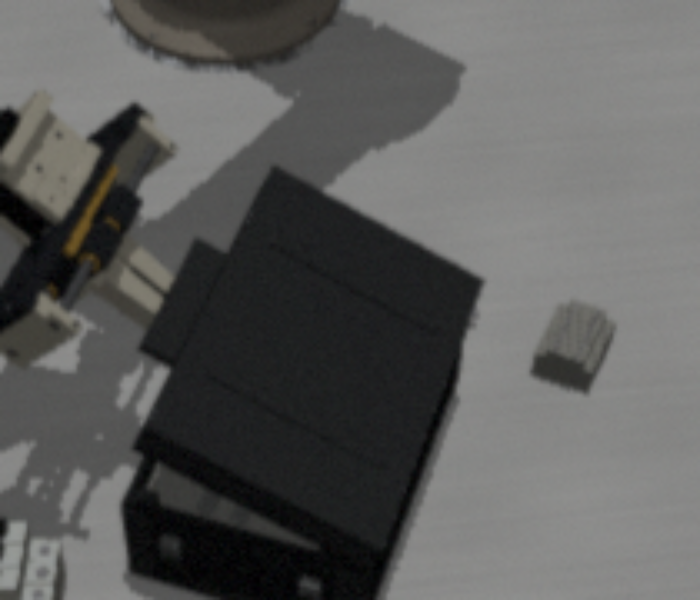

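The crop shows the lid partly shut, with its lip resting on the finger at (165,300) and the case in place. I continue lowering.

>>> send_rows(
  rows=[
    {"x": -0.013,"y": 0,"z": 0.004,"ax": 0,"ay": 0,"az": 0,"jaw": -1},
    {"x": -0.026,"y": 0,"z": 0.009,"ax": 0,"ay": 0,"az": 0,"jaw": -1},
    {"x": -0.04,"y": 0,"z": 0.014,"ax": 0,"ay": 0,"az": 0,"jaw": -1},
    {"x": -0.053,"y": 0,"z": 0.019,"ax": 0,"ay": 0,"az": 0,"jaw": -1},
    {"x": -0.066,"y": 0,"z": 0.025,"ax": 0,"ay": 0,"az": 0,"jaw": -1},
    {"x": -0.08,"y": 0,"z": 0.031,"ax": 0,"ay": 0,"az": 0,"jaw": -1},
    {"x": -0.093,"y": 0,"z": 0.037,"ax": 0,"ay": 0,"az": 0,"jaw": -1},
    {"x": -0.107,"y": 0,"z": 0.043,"ax": 0,"ay": 0,"az": 0,"jaw": -1},
    {"x": -0.12,"y": 0,"z": 0.05,"ax": 0,"ay": 0,"az": 0,"jaw": -1},
    {"x": -0.133,"y": 0,"z": 0.056,"ax": 0,"ay": 0,"az": 0,"jaw": -1},
  ],
)

```text
time: 14.6
tool_pos: [510.7, -88.7, 122.0]
tcp_rot: [3.141, -0.872, 1.114]
contact_force: [-2.1, -4.8, -1.7]
grip_width: 0.4
finger_force: 1.9
```

>>> send_rows(
  rows=[
    {"x": -0.01,"y": 0,"z": 0.005,"ax": 0,"ay": 0,"az": 0,"jaw": -1},
    {"x": -0.02,"y": 0,"z": 0.011,"ax": 0,"ay": 0,"az": 0,"jaw": -1},
    {"x": -0.03,"y": 0,"z": 0.017,"ax": 0,"ay": 0,"az": 0,"jaw": -1},
    {"x": -0.04,"y": 0,"z": 0.023,"ax": 0,"ay": 0,"az": 0,"jaw": -1},
    {"x": -0.05,"y": 0,"z": 0.029,"ax": 0,"ay": 0,"az": 0,"jaw": -1},
    {"x": -0.06,"y": 0,"z": 0.034,"ax": 0,"ay": 0,"az": 0,"jaw": -1},
    {"x": -0.07,"y": 0,"z": 0.041,"ax": 0,"ay": 0,"az": 0,"jaw": -1},
    {"x": -0.08,"y": 0,"z": 0.047,"ax": 0,"ay": 0,"az": 0,"jaw": -1},
    {"x": -0.09,"y": 0,"z": 0.054,"ax": 0,"ay": 0,"az": 0,"jaw": -1},
    {"x": -0.1,"y": 0,"z": 0.06,"ax": 0,"ay": 0,"az": 0,"jaw": -1},
  ],
)

```text
time: 15.85
tool_pos: [508.9, -92.2, 98.8]
tcp_rot: [3.141, -0.872, 1.114]
contact_force: [-3.5, -6.4, -1.5]
grip_width: 0.4
finger_force: 2.7
```

```bash
python3 -c "
from h import *
did([-.133,0,.056]);did([-.1,0,.06]);st();theta();st()
for t in(.1,.08,.06,.04,.02,0,-.02,-.04):print(t,row(W(edge(t,15))))
"
```

```text
t 15.85 case [-104.     1.3   98.8] cmdcase [-103.5    1.4   99.2] rot err deg 0.06 F case [-7.28, 0.27, -1.49] q [-0.81  0.64  1.83  0.87  1.23 -0.9 ] w 0.4
[([0.27, 0.33, 0.39], 175), ([0.27, 0.33, 0.39], 175), ([0.29, 0.33, 0.38], 175), ([0.3, 0.33, 0.38], 176)]
t 15.95 case [-104.     1.3   98.7] cmdcase [-103.5    1.4   99.2] rot err deg 0.06 F case [-5.94, -0.62, -2.31] q [-0.81  0.64  1.83  0.87  1.23 -0.9 ] w 0.5
0.1 [-0.002 -0.     0.001  0.     0.     0.   ]
0.08 [-0.018 -0.     0.012  0.     0.     0.   ]
0.06 [-0.034 -0.     0.024  0.     0.     0.   ]
0.04 [-0.05  -0.     0.036  0.     0.     0.   ]
0.02 [-0.065 -0.     0.048  0.     0.     0.   ]
0 [-0.08  -0.     0.061  0.     0.     0.   ]
-0.02 [-0.095 -0.     0.073  0.     0.     0.   ]
-0.04 [-0.11  -0.     0.086  0.     0.     0.   ]
```

>>> send_rows(
  rows=[
    {"x": 0,"y": 0,"z": -0.006,"ax": 0,"ay": 0,"az": 0,"jaw": -1},
    {"x": -0.004,"y": 0,"z": -0.012,"ax": 0,"ay": 0,"az": 0,"jaw": -1},
    {"x": -0.01,"y": 0,"z": -0.014,"ax": 0,"ay": 0,"az": 0,"jaw": -1},
    {"x": -0.016,"y": 0,"z": -0.012,"ax": 0,"ay": 0,"az": 0,"jaw": -1},
    {"x": -0.022,"y": 0,"z": -0.01,"ax": 0,"ay": 0,"az": 0,"jaw": -1},
    {"x": -0.028,"y": 0,"z": -0.007,"ax": 0,"ay": 0,"az": 0,"jaw": -1},
    {"x": -0.034,"y": 0,"z": -0.004,"ax": 0,"ay": 0,"az": 0,"jaw": -1},
    {"x": -0.04,"y": 0,"z": -0.001,"ax": 0,"ay": 0,"az": 0,"jaw": -1},
    {"x": -0.046,"y": 0,"z": 0.002,"ax": 0,"ay": 0,"az": 0,"jaw": -1},
    {"x": -0.052,"y": 0,"z": 0.005,"ax": 0,"ay": 0,"az": 0,"jaw": -1},
  ],
)

```text
time: 17.2
tool_pos: [506.5, -97.2, 90.5]
tcp_rot: [3.141, -0.872, 1.114]
contact_force: [-1.3, -0.7, -3.0]
grip_width: 0.8
finger_force: 1.0
```

```bash
python3 -c "
from h import *
did([-.052,0,.005]);st();theta();st()
for t in(.04,.02,0,-.02,-.04):print(t,row(W(edge(t,10))))
"
```

```text
t 17.2 case [-109.5    1.3   90.5] cmdcase [-109.5    1.4   90.6] rot err deg 0.02 F case [-1.17, 0.85, -3.03] q [-0.82  0.66  1.83  0.87  1.22 -0.92] w 0.8
[([0.22, 0.27, 0.33], 175), ([0.22, 0.27, 0.33], 175), ([0.23, 0.27, 0.32], 175), ([0.24, 0.27, 0.33], 175)]
t 17.3 case [-109.6    1.3   90.4] cmdcase [-109.5    1.4   90.6] rot err deg 0.03 F case [-0.13, 0.28, -3.18] q [-0.82  0.66  1.83  0.87  1.22 -0.92] w 0.3
0.04 [ 0.002 -0.     0.006  0.     0.     0.   ]
0.02 [-0.013 -0.     0.018  0.     0.     0.   ]
0 [-0.028 -0.     0.031  0.     0.     0.   ]
-0.02 [-0.043 -0.     0.043  0.     0.     0.   ]
-0.04 [-0.058 -0.     0.056  0.     0.     0.   ]
```

>>> send_rows(
  rows=[
    {"x": -0.003,"y": 0,"z": 0.002,"ax": 0,"ay": 0,"az": 0,"jaw": -1},
    {"x": -0.006,"y": 0,"z": 0.004,"ax": 0,"ay": 0,"az": 0,"jaw": -1},
    {"x": -0.009,"y": 0,"z": 0.006,"ax": 0,"ay": 0,"az": 0,"jaw": -1},
    {"x": -0.012,"y": 0,"z": 0.008,"ax": 0,"ay": 0,"az": 0,"jaw": -1},
    {"x": -0.016,"y": 0,"z": 0.01,"ax": 0,"ay": 0,"az": 0,"jaw": -1},
    {"x": -0.02,"y": 0,"z": 0.013,"ax": 0,"ay": 0,"az": 0,"jaw": -1},
    {"x": -0.024,"y": 0,"z": 0.016,"ax": 0,"ay": 0,"az": 0,"jaw": -1},
    {"x": -0.028,"y": 0,"z": 0.019,"ax": 0,"ay": 0,"az": 0,"jaw": -1},
    {"x": -0.032,"y": 0,"z": 0.022,"ax": 0,"ay": 0,"az": 0,"jaw": -1},
    {"x": -0.036,"y": 0,"z": 0.025,"ax": 0,"ay": 0,"az": 0,"jaw": -1},
  ],
)

```text
time: 18.55
tool_pos: [506.1, -97.9, 81.7]
tcp_rot: [3.141, -0.873, 1.114]
contact_force: [-0.4, 0.2, -2.0]
grip_width: -0.0
finger_force: 1.0
```

```bash
python3 -c "
from h import *
did([-.036,0,.025]);st();theta();st()
"
```

```text
t 18.55 case [-110.3    1.3   81.7] cmdcase [-110.3    1.4   81.9] rot err deg 0.01 F case [0.01, 0.48, -2.01] q [-0.82  0.67  1.83  0.87  1.21 -0.94] w -0.0
[([0.18, 0.22, 0.28], 174), ([0.18, 0.23, 0.28], 175), ([0.19, 0.22, 0.28], 175), ([0.19, 0.23, 0.27], 175)]
t 18.65 case [-110.3    1.3   81.7] cmdcase [-110.3    1.4   81.9] rot err deg 0.02 F case [1.08, -0.2, -4.17] q [-0.82  0.67  1.83  0.87  1.21 -0.94] w 0.4
```

>>> send_rows(
  rows=[
    {"x": -0.003,"y": 0,"z": 0.002,"ax": 0,"ay": 0,"az": 0,"jaw": -1},
    {"x": -0.005,"y": 0,"z": 0.004,"ax": 0,"ay": 0,"az": 0,"jaw": -1},
    {"x": -0.008,"y": 0,"z": 0.006,"ax": 0,"ay": 0,"az": 0,"jaw": -1},
    {"x": -0.01,"y": 0,"z": 0.007,"ax": 0,"ay": 0,"az": 0,"jaw": -1},
    {"x": -0.012,"y": 0,"z": 0.008,"ax": 0,"ay": 0,"az": 0,"jaw": -1},
    {"x": -0.014,"y": 0,"z": 0.01,"ax": 0,"ay": 0,"az": 0,"jaw": -1},
    {"x": -0.016,"y": 0,"z": 0.012,"ax": 0,"ay": 0,"az": 0,"jaw": -1},
    {"x": -0.018,"y": 0,"z": 0.013,"ax": 0,"ay": 0,"az": 0,"jaw": -1},
    {"x": -0.02,"y": 0,"z": 0.014,"ax": 0,"ay": 0,"az": 0,"jaw": -1},
    {"x": -0.022,"y": 0,"z": 0.016,"ax": 0,"ay": 0,"az": 0,"jaw": -1},
  ],
)

```text
time: 19.9
tool_pos: [505.9, -98.2, 76.4]
tcp_rot: [3.141, -0.873, 1.114]
contact_force: [0.6, 0.3, 0.7]
grip_width: 0.3
finger_force: 0.0
```

```bash
python3 -c "
from h import *
did([-.022,0,.016]);st();theta();st();st()
"
```

```text
t 19.9 case [-110.7    1.3   76.4] cmdcase [-110.6    1.4   76.4] rot err deg 0.01 F case [0.56, -0.42, 0.69] q [-0.82  0.68  1.84  0.87  1.2  -0.95] w 0.3
[([0.18, 0.22, 0.28], 174), ([0.18, 0.22, 0.29], 175), ([0.18, 0.22, 0.27], 175), ([0.19, 0.22, 0.27], 175)]
t 20.0 case [-110.7    1.4   76.4] cmdcase [-110.6    1.4   76.4] rot err deg 0.01 F case [0.62, 0.36, -0.72] q [-0.82  0.68  1.84  0.87  1.2  -0.95] w 0.7
t 20.0 case [-110.7    1.4   76.4] cmdcase [-110.6    1.4   76.4] rot err deg 0.01 F case [0.62, 0.36, -0.72] q [-0.82  0.68  1.84  0.87  1.2  -0.95] w 0.7
```

```bash
python3 -c "
from h import *
for n in('top','scene'):
  Q=lid(n);k=Q[(abs(Q[:,1])<105)&(Q[:,0]>-75)&(Q[:,0]<70)&(Q[:,2]>110)]
  print(n,len(k),np.polyfit(k[:,0],k[:,2],1),np.percentile(k[:,2],[2,98]))
r=row(w([-150,1.5,62]));print(r)
"
```

```text
top 5335 [4.73121187e-04 1.29285905e+02] [122.89483142 135.8977035 ]
scene 4660 [1.30326481e-03 1.29571182e+02] [125.40873712 134.28423588]
[-0.182 -0.    -0.104  0.     0.     0.   ]
```

>>> send_rows(
  rows=[
    {"x": -0.015,"y": 0,"z": 0.012,"ax": 0,"ay": 0,"az": 0,"jaw": -1},
    {"x": -0.03,"y": 0,"z": 0.02,"ax": 0,"ay": 0,"az": 0,"jaw": -1},
    {"x": -0.06,"y": 0,"z": 0,"ax": 0,"ay": 0,"az": 0,"jaw": -1},
    {"x": -0.1,"y": 0,"z": -0.06,"ax": 0,"ay": 0,"az": 0,"jaw": -1},
    {"x": -0.14,"y": 0,"z": -0.16,"ax": 0,"ay": 0,"az": 0,"jaw": -1},
    {"x": -0.18,"y": 0,"z": -0.3,"ax": 0,"ay": 0,"az": 0,"jaw": -1},
    {"x": -0.18,"y": 0,"z": -0.45,"ax": 0,"ay": 0,"az": 0,"jaw": -1},
    {"x": -0.18,"y": 0,"z": -0.6,"ax": 0,"ay": 0,"az": 0,"jaw": -1},
    {"x": -0.18,"y": 0,"z": -0.6,"ax": 0,"ay": 0,"az": 0,"jaw": -1},
    {"x": -0.18,"y": 0,"z": -0.6,"ax": 0,"ay": 0,"az": 0,"jaw": -1},
  ],
)

```text
time: 21.35
tool_pos: [454.8, -201.6, 125.8]
tcp_rot: [-3.141, -0.873, 1.113]
contact_force: [-1.0, 0.7, -0.2]
grip_width: 0.6
finger_force: 0.0
```

```bash
python3 -c "
from h import *
import cv2
did([-.18,0,-.6]);st()
p,d=bot.capture('top');cv2.imwrite('pics/t4.png',p[:,:,::-1])
a=cv2.imread('pics/top0.png')
cv2.imwrite('pics/cmp.png',np.hstack([a[150:350,200:440],p[150:350,200:440,::-1]]).repeat(1,0))
Q=lid('scene');k=Q[(abs(Q[:,1])<105)&(Q[:,0]>-75)&(Q[:,0]<70)&(Q[:,2]>110)];print(np.polyfit(k[:,0],k[:,2],1))
"
```

```text
t 21.35 case [-226.     1.6  125.8] cmdcase [-225.7    1.4  126. ] rot err deg 0.06 F case [0.23, 1.18, -0.19] q [-1.02  0.64  1.71  0.72  1.41 -0.91] w 0.6
[1.82319362e-04 1.29551376e+02]
```

View pics/cmp.png

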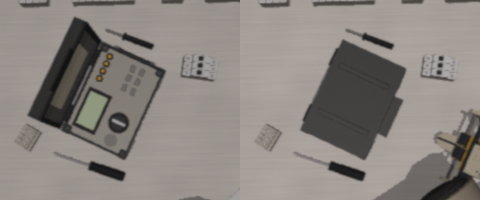

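The comparison shows the lid shut, with the screwdriver, probe, breaker and terminals where they were. The gripper is clear at (460,150).

```bash
python3 -c "
from plant import bot
print(bot.close_job())"
```

```text
the job is handed in; nothing more can be done
None
```

The lid was tipped past its balance point, fell freely from about 1.2 rad, was caught under its lip on the closed fingers at about 0.55 rad and lowered gently until shut; in the before-and-after top views the case and nearby items look unmoved, and I handed the job in at about 21 s (no verdict was returned).

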